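Select the photometer filter and take the reading

ROBOT

A 6-joint arm with a two-finger parallel gripper is mounted at the origin on the work surface; the furniture and walls round the work are solid. World frame = base frame: x ahead of the robot, y to its left, z up, the work surface at z = 0. Lengths are in m, angles in degrees, forces in N, time in s.
With the tool pointing down it reaches from about 0.375 to 0.9 m from the base axis. Payload 3.1 kg.
Tool frame: the origin (TCP) lies at the very end of the fingers, on their centre line; the grasp point (between the pads) lies bot.hold_point_z behind it (bot.hold_point_z is the distance from the TCP to the grasp point, in m); z points along the fingers, y is the line along which they close (so a half turn about z gives the same grasp; the last joint's range is limited). The gripper opens to 87 mm and grips with 3 to 60 N. Pads are 19 mm wide; open, the fingers measure 117 mm over their backs; the gripper's body (75 mm by 190 mm) begins 51 mm behind the grasp point.
Start: joints at [62.252, 30.224, 82.088, -0, 67.689, -10.227], TCP at [0.188, 0.596, 0.223] pointing down, gripper open.
Joint ranges: [-176.69, 176.69], [-43.24, 126.21], [12.49, 139.97], [-82, 262], [0, 151.66], [-163.58, 163.58]. Speed limits (degrees/s): [159.86, 159.86, 180, 180, 180, 180].

INTERFACE

Orientations are given as a 3x3 rotation matrix whose columns are the frame's x, y, z axes.
In Python, from rig import bot gives the robot as it stands.
- The arm moves only by the tool apply_moves, never from a script. Its argument "plan" is one flat list of numbers, 4 for each row, row after row: the shift along the world's x, y, z normalised to -1 to 1, where 1 is 0.05 m, then the turn about the world's z normalised to -1 to 1, where 1 is 10 degrees. A call has 1 to 12 rows; each row shifts and turns the commanded pose from where the row before left it; what a row does not reach is not made up. A row lasts 1/8 s, in which the tool goes at most 62.5 mm and 10.7 degrees, less where a joint would pass 70% of its speed; a pose out of reach is approached as far as the arm can. A call with a number of a shift or a turn outside -1 to 1 is refused whole. A call with a gripper value outside its range is refused whole. "grip" is the closure, from -1 (fully open) to 1 (shut), so that 0 is half open, set as the call begins (left out, the last holds). The fingers move at their own pace and stop on an object; the grip force is fixed at half the most. Time passes only in rows, so rows that do not move let the fingers close. It gives the time, the measured TCP pose, the force, the opening and the grip force at its end, in the units of the state.
- bot.read_state(): the state, without advancing time (a new reading comes with each control period).
- bot.capture(name): name is "scene" or "top"; returns (picture, depth): 384x512x3 uint8, red, green, blue; 384x512 float32, m along the optical axis (not along the pixel's ray), 0 where there is no reading.
- bot.camera_info(name): a dict with "vertical_fov" (degrees; the focal length in pixels is half the picture's height over the tangent of half this angle, whatever the lens; pixels are square), "cx", "cy" (the principal point, pixels), "rvec" (rotation vector, rad) and "tvec" (3), from world to camera coordinates, as OpenCV has them. Camera axes: x right, y down, z forward; pixel columns grow to the right and rows downward; lengths in m; the calibration is good to about 2 mm. A picture is of the moment at which its call begins. camera_info takes no time and is no camera call.
- bot.hand_in(): hands the job in; it is judged then, once.
Trained networks look in the newest picture that a camera, given by its name, has taken for a name from the list of things; names that differ only in an ending like _2 or _b are one class to them, and where a whole thing is asked for, a point or a joint stands for the part that bears it (a point fixed in the world has none). Each returns a list of dicts, best first, with "p" (0 to 1); they miss things now and then, are a little off and sometimes report something else, mostly with a low value. They report only what shows in the picture. A call takes as long as a camera call.
- bot.outline_of(camera, target): "mask" (384x512 bool, what is visible of it) and "xy" ([column, row] as shares, 0 to 1, of the picture: columns of its width, rows of its height, amid what is visible of it).
- bot.pinpoint(camera, target): "xy" ([column, row] as shares, 0 to 1, of the picture: columns of its width, rows of its height: a listed point, or the origin of a listed thing).
The state is a dict: "time_s": time; "joint_positions": joint angles; "qvel": joint speeds; "tau": joint torques, N m; "position": TCP position; "tcp_rot": TCP orientation; "force": force on the tool from outside, world axes, zero at the start; "moment": the same for the moment, N m; "opening": opening from 0.0 (shut) to 1.0 (fully open); "grasp_force": force on a finger pad.
Only numpy, scipy, OpenCV 4.12 (cv2) and the standard library are available. Lean on these libraries where they do the work, as an engineer would, in place of code of your own. Each camera call takes 0.05 s, during which the arm holds its last target. There are 200 camera calls.

TASK

On the grey photometer, gently push the upright tab of the filter selector round with your fingertips until its pointer is in line with the middle of the cross-shaped plate; only then press the round white read button all the way down with a fingertip and let it come up again. Do not grip or lift anything: the tab and the button are only pushed, and the vial, the jar and the dropper bottle stay standing where they are.

Things in the scene. Friction and masses are not known exactly. Their poses are not given: they have to be found in the camera images.
- photometer: grey bench photometer with a black deck, fixed; deck 47 mm above the worktop. Origin under the selector's axis at worktop height; x points to its back (away from the robot at yaw 0), y to its left, z up. The case reaches from x = -118 to +68 mm, y = -108 to +108 mm; a key block of the same height widens its front right corner (x = -118 to -48 mm) out to y = -142 mm.
- selector_angle (a joint): angle of the filter selector (rad), a wheel of 80 mm diameter on an upright axis; 0 when its tab points to the front of the instrument (its -x), growing anticlockwise seen from above; stops at -1.6 and +1.6. It starts between -0.25 and 0.25; the four stations are at -1.25, -0.65, 0.65 and 1.25. At angle q the tab points along (-cos q, -sin q) in the instrument's frame. No clicks and no spring: light friction (2 to 3 N at the tab) keeps it where it is left
- hub (a point): point on the selector's axis, 82 mm above the worktop; turns with the selector: its -x points out along the tab, z up
- tab_paddle (a point): centre of the steel tab that stands up from the selector's arm, 55 mm from the axis, 82 mm above the worktop. The tab is an upright plate 26 mm long radially, 8 mm thick and 42 mm high (61 to 103 mm above the worktop), pushed on its flat sides; below it the arm with its pointer reaches out to 76 mm from the axis, 60 to 66 mm above the worktop, 13 mm above the deck, clear of the station plates
- selector: the filter selector: the aluminium wheel with its steel arm, pointer and upright tab, one part. Origin on the axis, 48 mm above the worktop; its -x points out along the tab. A fixed detector bridge (54 mm wide, 42 mm above the deck, from x = +18 to +64 mm in the photometer's frame) stands over the rear of the wheel
- plate_cross: low white plastic plate fixed on the instrument's deck, 4 mm high, a plus-shaped cross 30 mm across with arms 9 mm wide; one of four station plates whose middles stand 90 mm from the selector's axis; which plate is at which station varies. Origin at the middle of its underside. This is the station to select
- plate_disc: low white plastic plate fixed on the instrument's deck, 4 mm high, a round disc 28 mm in diameter; one of four station plates whose middles stand 90 mm from the selector's axis; which plate is at which station varies. Origin at the middle of its underside
- plate_square: low white plastic plate fixed on the instrument's deck, 4 mm high, a 25 mm square; one of four station plates whose middles stand 90 mm from the selector's axis; which plate is at which station varies. Origin at the middle of its underside
- plate_bar: low white plastic plate fixed on the instrument's deck, 4 mm high, a straight bar 30 x 9 mm; one of four station plates whose middles stand 90 mm from the selector's axis; which plate is at which station varies. Origin at the middle of its underside
- read_top (a point): middle of the top of the round white read button, 28 mm in diameter, on the key block at the front right of the instrument, 69 mm above the worktop; pressed straight down
- read (a joint): travel of the read button (m): 0 up, 0.006 fully down; a spring returns it, about 4 N when fully down
- kitchen_roll_1: tall white paper roll standing fixed on the worktop to the right of the instrument, 110 mm in diameter and 228 mm high, an obstacle to go round or over; always in the same place; origin at the middle of its underside
- vial: glass sample vial with white cap, 27 mm diameter, 58 mm high, standing loose at the left rear of the deck; origin at the middle of its underside
- jar: white jar with white cap, 60 mm diameter, 88 mm high, standing loose on the worktop in front of the instrument, to the right; origin at the middle of its underside
- dropper: brown dropper bottle, 34 mm diameter, 102 mm high, standing loose on the worktop left of and behind the instrument; origin at the middle of its underside

How it is judged:
By the outcome, as a careful person would: the job done as asked, in the order asked, and still so for the second after the job is handed in, with the robot touching nothing.
It also fails if it takes over 48 s, if anything falls off the work surface, if the arm or the gripper's body presses on something with over 40 N, if the wrist force passes 120 N, or if a joint passes its speed limit or range.

## Working session

There is one attempt and no reset: what is moved stays moved. The work goes in short steps, Python scripts to look and compute and a tool call to move; the robot and the scene stay as the last step left them, time stands still between calls to the robot, and variables do not carry over. Pictures are saved under pics/ and viewed, at most 10 in all, crops included, and the job is handed in when it is done.

Besides the shell and the picture viewer there is one more tool, called after "Emit:" by a JSON object that holds its "name" and its "arguments", one argument or row to a line. apply_moves: Moves the arm, as the interface text tells. Its arguments: {"type":"object","properties":{"plan":{"type":"array","items":{"type":"number"}},"grip":{"type":"number"}},"required":["plan"]}

```bash
mkdir -p pics; cat > h.py <<'E'
import numpy as np, cv2
from rig import bot
def cam(n):
    i=bot.camera_info(n); f=192/np.tan(np.radians(i["vertical_fov"])/2)
    R=cv2.Rodrigues(np.array(i["rvec"],float))[0]; return f,i["cx"],i["cy"],R,np.array(i["tvec"],float).ravel(),i
def at_z(n,xy,z):
    f,cx,cy,R,t,_=cam(n); u,v=xy[0]*512,xy[1]*384
    d=R.T@np.array([(u-cx)/f,(v-cy)/f,1]); c=-R.T@t
    return c+d*(z-c[2])/d[2]
Z=dict(hub=.082,tab_paddle=.082,selector=.048,plate_cross=.047,plate_disc=.047,plate_square=.047,plate_bar=.047,read_top=.069,kitchen_roll_1=0,vial=.047,jar=0,dropper=0,photometer=0)
def look(n,names=Z):
    for k in names:
        for r in bot.pinpoint(n,k)[:2]: print(n,k,round(r["p"],2),np.round(at_z(n,r["xy"],Z[k]),4)[:2],np.round(np.array(r["xy"])*[512,384],1))
E
python3 - <<'E'
from h import *
for n in("scene","top"):
    p,d=bot.capture(n); cv2.imwrite(f"pics/{n}0.png",p[...,::-1]); print({k:v for k,v in cam(n)[5].items()}); print(-cam(n)[3].T@cam(n)[4]); look(n)
s=bot.read_state(); print(s["position"],s["time_s"],s["tcp_rot"],bot.hold_point_z)
E
```

```text
{'vertical_fov': 50.00243848344451, 'cx': 256.3634036411924, 'cy': 194.03502950374445, 'rvec': array([ 2.22893877, -0.69308292,  0.27832106]), 'tvec': array([-0.38430117,  0.29193046,  0.72567441])}
[ 0.1417903  -0.4993014   0.70007696]
scene hub 0.76 [0.5457 0.0992] [260.9 177.9]
scene tab_paddle 0.92 [0.4898 0.077 ] [245.8 192.7]
scene tab_paddle 0.65 [ 0.4794 -0.0007] [261.9 215.2]
scene selector 0.76 [0.5482 0.0959] [262.7 189.2]
scene selector 0.65 [0.569  0.2036] [245.3 162.8]
scene plate_cross 0.57 [0.49   0.0249] [259.4 217.5]
scene plate_disc 0.46 [0.4645 0.1331] [224.2 194.7]
scene plate_square 0.69 [0.5144 0.0497] [262.1 206.5]
scene plate_square 0.64 [0.4888 0.1697] [225.1 182.3]
scene plate_bar 0.41 [0.5418 0.0027] [284.3 213.7]
scene read_top 0.58 [ 0.4954 -0.0443] [280.3 228.8]
scene vial 0.71 [0.5606 0.187 ] [246.1 167.7]
scene vial 0.22 [0.5166 0.0541] [261.8 205. ]
scene jar 0.78 [ 0.4228 -0.1105] [270.2 287.4]
scene photometer 0.86 [0.5453 0.0988] [261.2 203.6]
scene photometer 0.2 [0.5962 0.2329] [248.5 167.6]
{'vertical_fov': 47.08797111753127, 'cx': 258.11299433
[... 544 characters left out ...]
01] [328.4 235.8]
top plate_square 0.66 [0.5362 0.09  ] [232.8 174.7]
top plate_square 0.58 [0.49   0.1718] [191.8 197.7]
top plate_bar 0.43 [0.5325 0.0041] [275.6 176.4]
top read_top 0.44 [ 0.489  -0.0357] [296.7 197. ]
top kitchen_roll_1 0.51 [0.5483 0.1001] [229. 172.]
top vial 0.74 [0.5626 0.1861] [185.  161.7]
top vial 0.42 [0.4514 0.1293] [213. 217.]
top jar 0.87 [ 0.4202 -0.1117] [330.  232.4]
top dropper 0.81 [0.5812 0.2534] [156.6 156.7]
top photometer 0.77 [0.5468 0.0961] [230.9 172.7]
[0.18810057 0.59599676 0.2225617 ] 1.4 [[-9.53615835e-01  3.01026309e-01 -1.56290543e-05]
 [ 3.01026309e-01  9.53615835e-01 -5.74427315e-06]
 [ 1.31749363e-05 -1.01825864e-05 -1.00000000e+00]] 0.0187
```

View pics/top0.png

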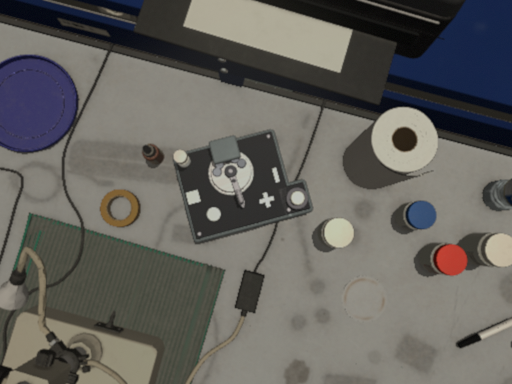

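View pics/scene0.png

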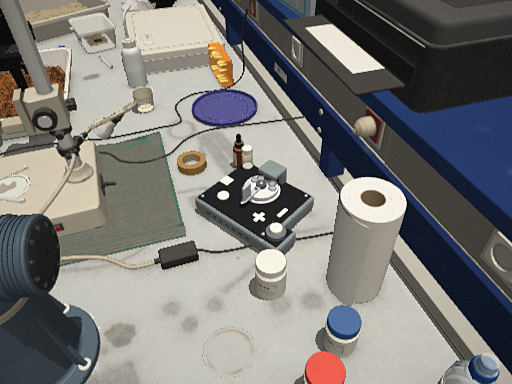

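Top view: cross at (267,200), bar at (276,175), disc at (213,214), square at (193,197), button at (297,198), and the tab pointing to about (241,205). The cross is therefore at the +0.65 station, next to the bar. Next I fit the instrument pose from the plates.

```bash
cat >> h.py <<'E'
ST=dict(plate_cross=.65,plate_bar=1.25,plate_disc=-.65,plate_square=-1.25)
def fit(P):
    from scipy.optimize import least_squares
    def res(v):
        return np.concatenate([p-v[:2]-.09*np.array([-np.cos(v[2]+ST[k]),-np.sin(v[2]+ST[k])]) for k,p in P])
    r=least_squares(res,[.545,.095,.2],loss="soft_l1",f_scale=.002); return r.x,np.round(res(r.x).reshape(-1,2)*1000,1)
E
python3 - <<'E'
from h import *
A=[]
for n in("top","scene"):
    p,d=bot.capture(n)
    # white blobs on the deck
    hsv=cv2.cvtColor(p,cv2.COLOR_RGB2HSV); m=((hsv[...,2]>150)).astype(np.uint8)
    c,l,s,ce=cv2.connectedComponentsWithStats(m)
    P=[]
    for k in ST:
        g=np.array([.5455,.096])+.09*np.array([-np.cos(.22+ST[k]),-np.sin(.22+ST[k])])
        best=min(((np.linalg.norm(at_z(n,ce[i]/[512,384]+[.5/512,.5/384],.051)[:2]-g),i) for i in range(1,c) if 20<s[i,4]<400))
        q=at_z(n,ce[best[1]]/[512,384],.0505)[:2]; print(n,k,np.round(q,4),s[best[1],4],round(best[0],4)); P.append((k,q))
    print(fit(P)); A+=P
    for k in("read_top","tab_paddle","hub"):
        for r in bot.outline_of(n,k)[:1]: print(k,r["p"],r["mask"].sum(),np.array(r["xy"])*[512,384],at_z(n,r["xy"],Z[k]))
x,r=fit(A);print(x,r)
p,d=bot.capture("top"); cv2.imwrite("pics/topc.png",cv2.resize(p[120:250,150:350,::-1],None,fx=4,fy=4,interpolation=cv2.INTER_CUBIC))
E
```

```text
top plate_cross [0.4862 0.023 ] 100 0.0057
top plate_bar [0.5358 0.0042] 55 0.0036
top plate_disc [0.4579 0.1284] 140 0.0092
top plate_square [0.4919 0.1694] 142 0.0097
(array([0.54125021, 0.09414857, 0.26068805]), array([[ 0.1, -0. ],
       [-0. , -0.1],
       [-0.1,  0.1],
       [ 0. ,  0. ]]))
read_top 0.68 137 [297.3184 198.6048] [ 0.48588224 -0.03682604  0.069     ]
tab_paddle 0.65 1135 [231.5776 173.1072] [0.5344695  0.09086571 0.082     ]
hub 0.72 1211 [234.496 177.984] [0.52498628 0.08523029 0.082     ]
scene plate_cross [0.4886 0.0257] 83 0.0039
scene plate_bar [0.5388 0.007 ] 47 0.0027
scene plate_disc [0.4596 0.1309] 85 0.0068
scene plate_square [0.4596 0.1309] 85 0.06
(array([0.5397432 , 0.09797253, 0.31207667]), array([[  0.3,   1.5],
       [ -0.2,  -1. ],
       [  4.8,   3. ],
       [-26.9, -39.7]]))
tab_paddle 0.63 778 [256.9216 189.696 ] [0.51547165 0.07100454 0.082     ]
hub 0.8 719 [262.8096 190.3872] [0.52491084 0.06152484 0.082     ]
[0.54156824 0.0954083  0.2742491 ] [[ -1.2  -0.6]
 [ -1.5  -1.3]
 [  0.   -0. ]
 [  0.7  -0.6]
 [  1.3   2.1]
 [  1.4   1.5]
 [  1.8   2.4]
 [-31.5 -39.1]]
```

View pics/topc.png

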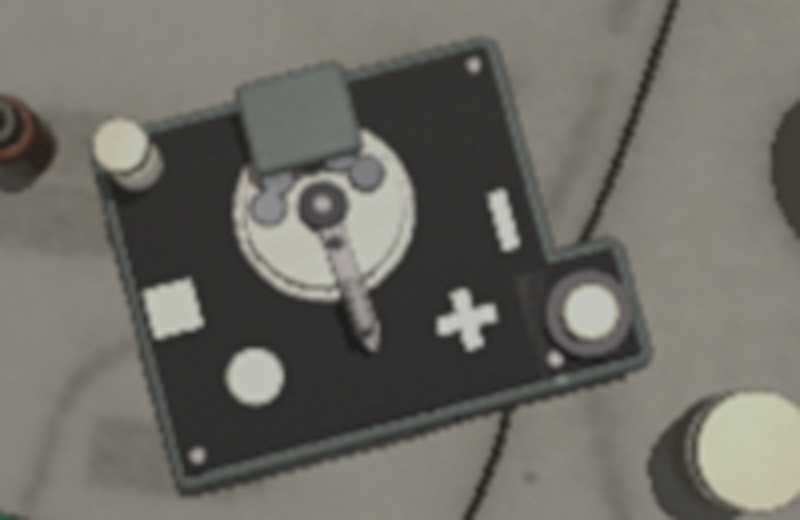

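The crop confirms the plates, with the selector's pointer tip at about (374,348) in the crop. The shut fingers will push on the tab's left side. Before moving I check the current angle, the bezel height and the clearance along the way in.

```bash
python3 - <<'E'
from h import *
def cloud(n):
    p,d=bot.capture(n); f,cx,cy,R,t,_=cam(n); v,u=np.mgrid[:384,:512]
    X=np.stack([(u-cx)/f*d,(v-cy)/f*d,d],-1); return (X-t)@R, d>0
W,ok=cloud("top")
tip=at_z("top",[243.5/512,207/384],.063)[:2]; o=np.array([.5413,.0941]); v=tip-o
print("q tip",np.linalg.norm(v),np.arctan2(-v[1],-v[0])-.261)
print("tip px heights around button", np.round(W[192:206,288:308:2,2]*1000).astype(int))
C=np.concatenate([W[ok]]+[(lambda a,b:a[b])(*cloud("scene"))])
# height map of the whole approach
for y in np.arange(.7,-.3,-.05):
    print(round(y,2),[int(1000*np.max(C[(abs(C[:,0]-x)<.025)&(abs(C[:,1]-y)<.025)][:,2],initial=-.001)) for x in np.arange(.1,.85,.05)])
f,cx,cy,R,t,_=cam("scene"); q=R@bot.read_state()["position"]+t; print("TCP px scene",q[:2]/q[2]*f+[cx,cy])
b=at_z("top",[(150+590/4)/512,(120+311/4)/384],.069); print("button",b)
E
```

```text
q tip 0.07570575862606664 0.08674620759784385
tip px heights around button [[ 59  61  59  68  71  70  70  65  61  60]
 [ 59  59  65  68  66  70  69  67  62  58]
 [ 61  59  68  66  70  70  67  70  59  61]
 [ 59  60  70  71  71  66  70  68  63  57]
 [ 59  60  66  70  68  71 925  68  68  58]
 [ 57  60  70  68  68  70  70  69  69  61]
 [ 59  60  68  70  67  71  69  68  70  59]
 [ 59  61  69  70  70  72  67  70  66  60]
 [ 59  60  65  68  68  67  70  68  58  59]
 [ 58  58  68  69  70  70  70  71  56  58]
 [ 62  58  59  71  68  68  70  69  61  59]
 [ 58  58  60  68  68  68  71  59  60  61]
 [ 52  62  62  61  63  67  59  58  61  46]
 [ 47  58  60  62  59  59  57  57  58  46]]
0.7 [86, 21, 9, 3, 4, 3, 3, 64, 65, 3, 4, 4, 5, 95, 96]
0.65 [11, 8, 239, 337, 3, 1, 3, 64, 64, 8, 9, 13, 16, 95, 95]
0.6 [-1, -1, 382, 8, 9, 8, 5, 3, 4, 9, 15, 16, 15, 16, 60]
0.55 [78, 357, 406, 16, 11, 12, 13, 12, 10, 11, 18, 11, 11, 13, 18]
0.5 [80, 337, 338, 80, 127, 136, 15, 18, 6, 6, 17, 11, 14, 11, 325]
0.45 [85, 80, 81, 80, 127, 168, 177, 12, 9, 11, 17, 18, 16, 19, 342]
0.4 [245, 300, 297, 296, 177, 184, 184, 
[... 280 characters left out ...]
6, 381, 381, 411, 3]
0.15 [5, 14, 12, 11, 12, 11, 50, 54, 63, 103, 93, 381, 382, 426, 0]
0.1 [4, 4, 15, 28, 31, 11, 49, 55, 105, 93, 94, 383, 412, 441, 0]
0.05 [19, 4, 5, 30, 32, 31, 37, 66, 106, 90, 379, 383, 455, 446, 28]
-0.0 [327, 5, 5, 4, 5, 6, 9, 58, 69, 54, 381, 383, 472, -1, -1]
-0.05 [330, 5, 4, 5, 4, 4, 4, 61, 72, 44, 382, 383, 486, -1, -1]
-0.1 [319, 4, 4, 6, 5, 4, 93, 92, 4, 5, 381, 485, 489, 489, -1]
-0.15 [4, 6, 4, 5, 5, 5, 92, 91, 231, 231, 351, 488, 489, 489, 489]
-0.2 [5, 4, 5, 4, 5, 5, 4, 5, 232, 232, 352, 485, 488, 489, 489]
-0.25 [3, 3, 6, 5, 5, 5, 4, 82, 229, 232, 353, 353, 353, 353, 383]
TCP px scene [26.81138489 82.23458001]
button [ 0.48755526 -0.03720005  0.069     ]
```

```bash
python3 - <<'E'
import cv2,numpy as np
a=cv2.imread("pics/scene0.png")[0:220,0:200]; b=cv2.imread("pics/top0.png")[200:384,0:200]
cv2.imwrite("pics/x.png",np.hstack([cv2.resize(a,(400,440)),cv2.resize(b,(400,440))]))
E
```

```text
(no output)
```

View pics/x.png

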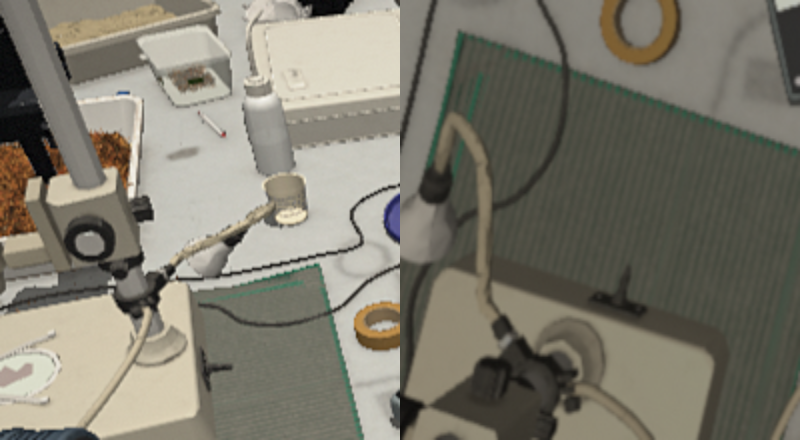

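```bash
python3 - <<'E'
from h import *
for n in("scene","top"):
    p,d=bot.capture(n); f,cx,cy,R,t,_=cam(n); v,u=np.mgrid[:384,:512]
    W=(np.stack([(u-cx)/f*d,(v-cy)/f*d,d],-1)-t)@R
    m=(d>0)&(W[...,2]>.2)&(W[...,1]>.2)&(W[...,0]<.5)
    for z in np.arange(.2,.9,.04):
        k=m&(abs(W[...,2]-z)<.02)
        if k.sum(): print(n,round(z,2),k.sum(),np.round(np.percentile(W[k],[2,50,98],axis=0)[:,:2],3).tolist(), (u[k].min(),u[k].max(),v[k].min(),v[k].max()), p[k].mean(0).astype(int))
E
```

```text
scene 0.2 198 [[0.087, 0.326], [0.195, 0.344], [0.224, 0.398]] (np.int64(0), np.int64(72), np.int64(123), np.int64(144)) [57 54 50]
scene 0.24 1175 [[0.1, 0.305], [0.164, 0.359], [0.238, 0.552]] (np.int64(0), np.int64(76), np.int64(69), np.int64(136)) [103  97  85]
scene 0.28 1722 [[0.143, 0.304], [0.18, 0.348], [0.24, 0.542]] (np.int64(0), np.int64(75), np.int64(37), np.int64(125)) [113 107  95]
scene 0.32 901 [[0.153, 0.35], [0.188, 0.504], [0.248, 0.662]] (np.int64(0), np.int64(52), np.int64(21), np.int64(94)) [60 59 57]
scene 0.36 599 [[0.173, 0.35], [0.194, 0.358], [0.217, 0.55]] (np.int64(0), np.int64(44), np.int64(23), np.int64(74)) [81 79 75]
scene 0.4 484 [[0.187, 0.35], [0.199, 0.355], [0.217, 0.561]] (np.int64(0), np.int64(37), np.int64(7), np.int64(54)) [105 102  96]
scene 0.44 466 [[0.188, 0.349], [0.202, 0.354], [0.217, 0.364]] (np.int64(1), np.int64(28), np.int64(5), np.int64(33)) [117 114 107]
scene 0.48 170 [[0.189, 0.35], [0.201, 0.353], [0.217, 0.363]] (np.int64(0), np.int64(19), np.int64(0), np.int64(9)) [115 112 106]
top 0.2 160 [[0.187, 0.326], [0.199, 0.334], [0.225, 0.359]] (np.int64(55), np.int64(78), np.int64(357), np.int64(383)) [45 43 37]
top 0.24 456 [[0.196, 0.332], [0.222, 0.343], [0.249, 0.408]] (np.int64(2), np.int64(70), np.int64(349), np.int64(383)) [57 53 45]
top 0.28 1213 [[0.209, 0.332], [0.224, 0.359], [0.247, 0.41]] (np.int64(0), np.int64(59), np.int64(350), np.int64(383)) [80 75 64]
top 0.32 10 [[0.216, 0.36], [0.217, 0.363], [0.218, 0.37]] (np.int64(18), np.int64(26), np.int64(382), np.int64(383)) [63 60 55]
```

The picture shows a stereo microscope, with a tall post at about (0.20, 0.36), close to the arm. I raise the arm first so the sweep goes over it.

Emit:
{"name": "apply_moves", "arguments": {
  "plan": [0,0,1,0,0,0,1,0,0,0,1,0,0,0,1,0,0,0,1,0],
  "grip": 1
}}

```text
time_s: 2.68
position: [0.188, 0.5957, 0.4744]
tcp_rot: [[-0.954, 0.301, 0.0], [0.301, 0.954, 0.0], [-0.0, 0.0, -1.0]]
force: [1.3, 0.5, 0.3]
opening: 0.521
grasp_force: 0.0
```

Emit:
{"name": "apply_moves", "arguments": {
  "plan": [0.9,-0.35,0,-0.5,0.9,-0.35,0,-0.5,0.8,-0.6,0,-0.5]
}}

```text
time_s: 3.05
position: [0.3194, 0.5307, 0.4721]
tcp_rot: [[-0.842, 0.539, 0.0], [0.539, 0.842, 0.0], [-0.0, 0.0, -1.0]]
force: [-0.2, -0.2, -0.2]
opening: 0.172
grasp_force: 0.0
```

Emit:
{"name": "apply_moves", "arguments": {
  "plan": [0.8,-0.6,0,-0.5,0.7,-0.8,0,-0.5,0.7,-0.8,0,-0.5,0.5,-1,0,-0.5,0.5,-1,0,-0.5,0,-0.89,0,-0.5,0,-0.89,0,-0.5,0,-0.89,0,-0.25,0,-0.89,0,0,0,-0.89,0,0,0,0,0,0]
}}

```text
time_s: 4.42
position: [0.4781, 0.0961, 0.4726]
tcp_rot: [[-0.337, 0.941, 0.0], [0.941, 0.337, -0.001], [-0.001, -0.0, -1.0]]
force: [0.0, 0.1, -0.9]
opening: 0.003
grasp_force: 0.0
```

Emit:
{"name": "apply_moves", "arguments": {
  "plan": [0,0,-1,0,0,0,-1,0,0,0,-1,0,0,0,-1,0,0,0,-1,0,0,0,-1,0,0,0,0,0]
}}

```text
time_s: 5.3
position: [0.4752, 0.0995, 0.1697]
tcp_rot: [[-0.342, 0.939, -0.009], [0.94, 0.342, 0.001], [0.004, -0.008, -1.0]]
force: [-0.1, 0.1, -0.2]
opening: 0.007
grasp_force: 0.0
```

```bash
python3 - <<'E'
from h import *
ims=[]
for n in("top","scene"):
    p,d=bot.capture(n); f,cx,cy,R,t,_=cam(n); p=p.copy()
    s=bot.read_state(); q=R@s["position"]+t; u,v=q[:2]/q[2]*f+[cx,cy]; print(n,u,v)
    cv2.circle(p,(int(u),int(v)),1,(255,0,0),-1)
    c=p[120:260,140:340] if n=="top" else p[110:250,170:370]
    ims.append(cv2.resize(c[...,::-1],(400,280),interpolation=cv2.INTER_CUBIC))
cv2.imwrite("pics/a.png",np.hstack(ims)); print(s["position"],s["opening"])
E
```

```text
top 224.10190196401453 198.92687483389474
scene 234.14977099731246 156.68742254023107
[0.47897683 0.09918287 0.17340079] 0.003912457679339065
```

View pics/a.png

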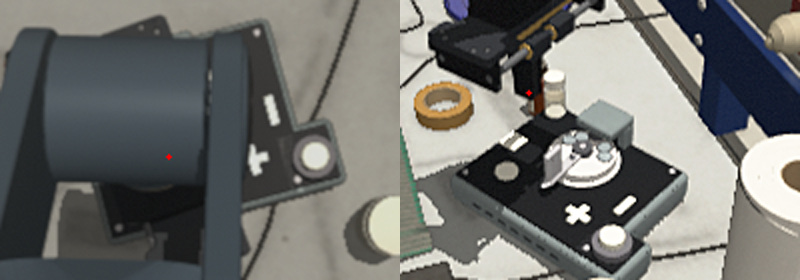

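The fingers are above the free space to the left of the tab (red dot), clear of the vial and the plates. I descend there, then push part of the way.

Emit:
{"name": "apply_moves", "arguments": {
  "plan": [0,0,-0.7,0,0,0,-0.7,0,0,0,-0.5,0,0,0,0,0]
}}

```text
time_s: 5.9
position: [0.4792, 0.0987, 0.0784]
tcp_rot: [[-0.342, 0.94, 0.001], [0.94, 0.342, 0.0], [-0.0, 0.001, -1.0]]
force: [0.7, -0.8, 0.2]
opening: 0.006
grasp_force: 0.0
```

Emit:
{"name": "apply_moves", "arguments": {
  "plan": [0.05,-0.1,0,0,0.05,-0.11,0,0,0.02,-0.09,0,0.43,0.02,-0.09,0,0.44,0.025,-0.08,0,0.4,0.03,-0.08,0,0.4,0.03,-0.06,0,0.35,0.035,-0.065,0,0.34,0,0,0,0]
}}

```text
time_s: 7.02
position: [0.4917, 0.0645, 0.0785]
tcp_rot: [[-0.688, 0.725, 0.002], [0.725, 0.688, 0.0], [-0.001, 0.001, -1.0]]
force: [-0.8, 1.3, 1.1]
opening: 0.008
grasp_force: 0.6
```

```bash
python3 - <<'E'
from h import *
ims=[]
for n in("top","scene"):
    p,d=bot.capture(n)
    look(n,["tab_paddle","hub"])
    c=p[120:260,140:340] if n=="top" else p[130:235,190:340]
    ims.append(cv2.resize(c[...,::-1],(400,280),interpolation=cv2.INTER_CUBIC))
cv2.imwrite("pics/b.png",np.hstack(ims)); s=bot.read_state();print(s["position"],s["force"])
E
```

```text
top hub 0.16 [ 0.4186 -0.097 ] [329.9 233.1]
scene tab_paddle 0.78 [0.5093 0.0648] [256.2 192.3]
scene hub 0.61 [0.5388 0.0973] [258.9 179.5]
[0.49150319 0.06449159 0.07773496] [-0.42308253  0.1726615   0.07843488]
```

View pics/b.png

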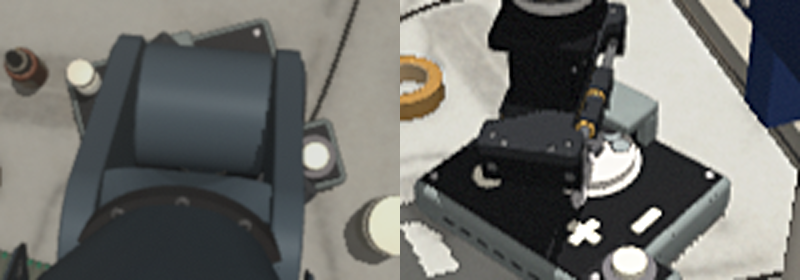

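The tab has moved with the pointer, which is still short of the cross; the force is small. I push a bit more, then back off and check with a clear view.

Emit:
{"name": "apply_moves", "arguments": {
  "plan": [0.036,-0.055,0,0.3,0.036,-0.055,0,0.33,0,0,0,0,-0.12,0.1,0,0,-0.12,0.1,0,0,0,0,1,0,0,0,1,0,0,0,1,0]
}}

```text
time_s: 8.32
position: [0.482, 0.0695, 0.2289]
tcp_rot: [[-0.765, 0.644, -0.0], [0.644, 0.765, -0.0], [0.0, -0.0, -1.0]]
force: [1.0, 0.3, -0.2]
opening: 0.009
grasp_force: 0.0
```

Emit:
{"name": "apply_moves", "arguments": {
  "plan": [0,1,0.5,0,0,1,0.5,0,0,1,0,0,0,1,0,0,0,1,0,0,0,0,0,0]
}}

```text
time_s: 9.07
position: [0.4817, 0.3223, 0.2771]
tcp_rot: [[-0.768, 0.641, 0.0], [0.641, 0.768, 0.001], [0.0, 0.001, -1.0]]
force: [0.3, 0.3, 0.0]
opening: 0.006
grasp_force: 0.0
```

```bash
cat >> h.py <<'E'
def blobs(n,p,g0=(.5423,.0953),yaw=.261):
    m=(p.max(2)>150).astype(np.uint8); c,l,s,ce=cv2.connectedComponentsWithStats(m); P=[]
    for k in ST:
        g=np.array(g0)+.09*np.array([-np.cos(yaw+ST[k]),-np.sin(yaw+ST[k])])
        b=[(np.linalg.norm(at_z(n,ce[i]/[512,384],.0505)[:2]-g),i) for i in range(1,c) if 20<s[i,4]<400]
        b=min(b) if b else (9,0)
        if b[0]<.012: P.append((k,at_z(n,ce[b[1]]/[512,384],.0505)[:2]))
    return P
E
python3 - <<'E'
from h import *
ims=[]
for n in("top","scene"):
    p,d=bot.capture(n); print(n,fit(blobs(n,p)))
    look(n,["tab_paddle","hub"])
    c=p[135:235,170:310] if n=="top" else p[150:250,190:330]
    ims.append(cv2.resize(c[...,::-1],None,fx=2.857*(2 if n=="top" else 1),fy=2.857*(2 if n=="top" else 1),interpolation=cv2.INTER_CUBIC))
cv2.imwrite("pics/c.png",ims[0]);cv2.imwrite("pics/c2.png",ims[1]); s=bot.read_state();print(s["position"],s["force"])
E
```

```text
top (array([0.54131749, 0.09405565, 0.25995197]), array([[ 0.1, -0.1],
       [-0. ,  0. ],
       [-0.1,  0.1],
       [ 0.1,  0. ]]))
top tab_paddle 0.95 [0.5158 0.0503] [252.6 182.7]
top hub 0.88 [0.5364 0.092 ] [231.  172.1]
scene (array([0.54330614, 0.09717221, 0.26840482]), array([[-0. ,  0.2],
       [ 0.2, -0.3],
       [-0.2,  0.2]]))
scene tab_paddle 0.58 [0.5058 0.064 ] [255.1 193.1]
scene hub 0.7 [0.5517 0.0954] [264.  177.8]
[0.48276361 0.31795625 0.27750812] [ 0.19066107 -0.1828133  -1.06178882]
```

View pics/c.png

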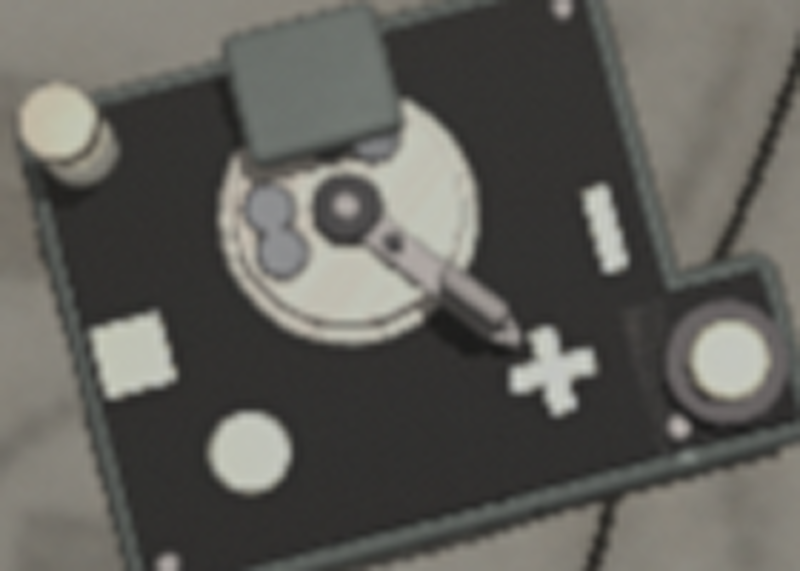

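```bash
python3 - <<'E'
from h import *
o=np.array([.5413,.0941])
for z in(.063,.066):
  for c in((520,345),(522,350),(518,347)):
    v=at_z("top",[(170+c[0]/5.714-.4)/512,(135+c[1]/5.714-.4)/384],z)[:2]-o
    print(z,c,round(np.linalg.norm(v),4),round(np.arctan2(-v[1],-v[0])-.2605,3))
E
```

```text
0.063 (520, 345) 0.0761 0.635
0.063 (522, 350) 0.0777 0.623
0.063 (518, 347) 0.076 0.622
0.066 (520, 345) 0.0763 0.631
0.066 (522, 350) 0.0779 0.62
0.066 (518, 347) 0.0762 0.619
```

The pointer tip is at (261,195), which gives q ≈ 0.625 against the target 0.65. I make a small corrective push of about 0.025 rad by the same route.

Emit:
{"name": "apply_moves", "arguments": {
  "plan": [0,-1,0,0,0,-1,0,0,0,-1,0,0,0,-1,-0.5,0,0,-1,-0.5,0,0,0,-0.5,0,0,0,0,0]
}}

```text
time_s: 10.25
position: [0.4812, 0.0678, 0.2013]
tcp_rot: [[-0.763, 0.647, -0.004], [0.647, 0.763, 0.0], [0.004, -0.003, -1.0]]
force: [-0.5, -0.5, 0.2]
opening: 0.002
grasp_force: 0.0
```

Emit:
{"name": "apply_moves", "arguments": {
  "plan": [0,0,-1,0,0,0,-1,0,0,0,-0.5,0,0,0,0,0,0.12,-0.1,0,0,0.11,-0.09,0,0.15,0.02,-0.02,0,0,0.01,-0.016,0,0,0,0,0,0,0,0,0,0]
}}

```text
time_s: 11.5
position: [0.4957, 0.0579, 0.0776]
tcp_rot: [[-0.781, 0.624, -0.0], [0.624, 0.781, -0.0], [-0.0, -0.0, -1.0]]
force: [-0.1, 0.8, 0.3]
opening: 0.001
grasp_force: 0.4
```

Emit:
{"name": "apply_moves", "arguments": {
  "plan": [-0.12,0.1,0,0,-0.12,0.1,0,0,0,0,1,0,0,0,1,0,0,0,1,0,0,1,0.5,0,0,1,0.5,0,0,1,0,0,0,1,0,0,0,1,0,0,0,0,0,0]
}}

```text
time_s: 12.88
position: [0.4825, 0.3211, 0.277]
tcp_rot: [[-0.784, 0.62, -0.0], [0.62, 0.784, 0.001], [0.0, 0.0, -1.0]]
force: [-0.0, -0.1, 0.6]
opening: 0.008
grasp_force: 0.0
```

```bash
python3 - <<'E'
from h import *
p,d=bot.capture("top"); look("top",["tab_paddle","read_top","vial","jar","dropper"])
cv2.imwrite("pics/d.png",cv2.resize(p[165:215,220:310,::-1],None,fx=8,fy=8,interpolation=cv2.INTER_CUBIC))
print(fit(blobs("top",p))[0],bot.read_state()["position"])
E
```

```text
top tab_paddle 0.88 [0.5156 0.0477] [254.  182.8]
top tab_paddle 0.47 [0.457 0.126] [213.1 213.3]
top read_top 0.63 [0.4916 0.1688] [191.8 195.9]
top read_top 0.45 [ 0.4916 -0.0388] [298.3 195.7]
top vial 0.54 [0.5626 0.1855] [185.3 161.7]
top dropper 0.9 [0.5827 0.2508] [157.9 156. ]
[0.54131749 0.09405565 0.25995197] [0.48374444 0.31664332 0.27751682]
```

View pics/d.png

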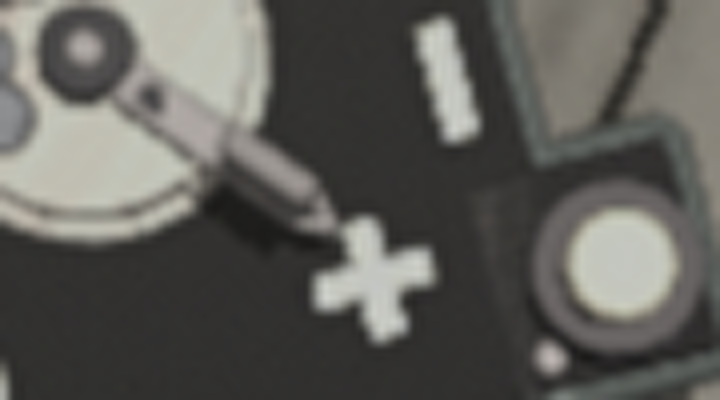

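The pointer is now in line with the middle of the cross (tip at about (262,194), q ≈ 0.65). Nothing else has moved, so I go on to the button.

Emit:
{"name": "apply_moves", "arguments": {
  "plan": [0.1,-0.885,0,0,0,-0.885,0,0,0,-0.885,0,0,0,-0.885,0,0,0,-0.885,0,0,0,-0.885,0,0,0,-0.885,0,0,0,-0.885,0,0,0,0,0,0]
}}

```text
time_s: 14.3
position: [0.4887, -0.0397, 0.2778]
tcp_rot: [[-0.777, 0.629, 0.001], [0.629, 0.777, -0.001], [-0.001, -0.0, -1.0]]
force: [0.2, 1.1, -0.1]
opening: 0.006
grasp_force: 0.0
```

Emit:
{"name": "apply_moves", "arguments": {
  "plan": [0,0,-0.9,0,0,0,-0.9,0,0,0,-0.9,0,0,0,-0.8,0,0,0,0,0,0,0,0,0]
}}

```text
time_s: 15.05
position: [0.4895, -0.0361, 0.1037]
tcp_rot: [[-0.781, 0.624, 0.002], [0.624, 0.781, -0.0], [-0.002, 0.001, -1.0]]
force: [0.8, -0.2, 0.4]
opening: 0.001
grasp_force: 0.0
```

```bash
python3 - <<'E'
from h import *
p,d=bot.capture("scene"); f,cx,cy,R,t,_=cam("scene")
s=bot.read_state(); q=R@s["position"]+t; print(s["position"],s["force"],q[:2]/q[2]*f+[cx,cy])
cv2.imwrite("pics/e.png",cv2.resize(p[170:260,220:340,::-1],None,fx=6,fy=6,interpolation=cv2.INTER_CUBIC))
E
```

```text
[ 0.48991809 -0.036256    0.10416113] [0.05457195 0.00862077 0.27661637] [276.12074539 215.69449683]
```

View pics/e.png

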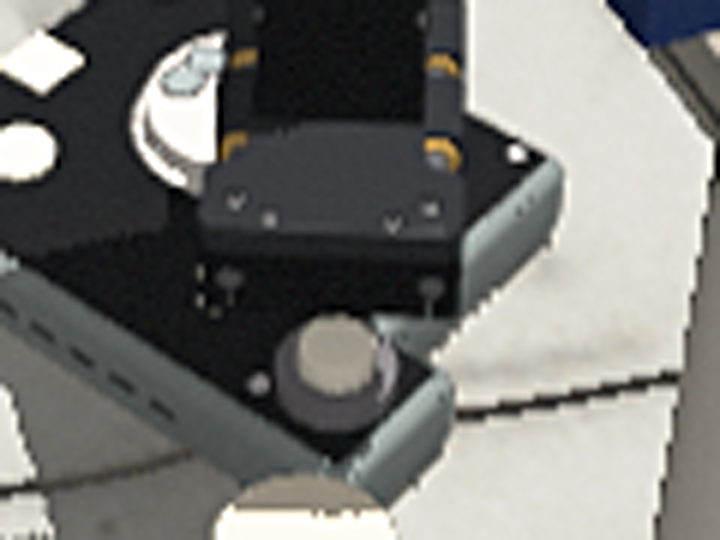

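The shut fingertips are above the button (button at about (276,229) in the picture). I press in small steps.

Emit:
{"name": "apply_moves", "arguments": {
  "plan": [0,0,-0.35,0,0,0,-0.3,0,0,0,-0.06,0,0,0,-0.06,0,0,0,0,0,0,0,0,0]
}}

```text
time_s: 15.85
position: [0.4891, -0.0362, 0.0645]
tcp_rot: [[-0.781, 0.624, 0.001], [0.624, 0.781, -0.0], [-0.001, 0.0, -1.0]]
force: [0.1, -0.1, 3.9]
opening: 0.005
grasp_force: 1.6
```

Emit:
{"name": "apply_moves", "arguments": {
  "plan": [0,0,-0.03,0,0,0,-0.02,0,0,0,0,0,0,0,0,0]
}}

```text
time_s: 16.35
position: [0.4891, -0.0362, 0.0631]
tcp_rot: [[-0.781, 0.624, 0.002], [0.624, 0.781, -0.001], [-0.002, 0.001, -1.0]]
force: [-1.3, -0.1, 17.2]
opening: 0.007
grasp_force: 8.2
```

The button is bottomed at z = 0.063, with the force rising to 17 N. I release it and clear the view.

Emit:
{"name": "apply_moves", "arguments": {
  "plan": [0,0,0.15,0,0,0,0.3,0,0,0,1,0,0,0,1,0,0,0,1,0,0,0,1,0,0,0,0,0]
}}

```text
time_s: 17.23
position: [0.4909, -0.0366, 0.2884]
tcp_rot: [[-0.781, 0.624, 0.009], [0.624, 0.781, -0.003], [-0.009, 0.003, -1.0]]
force: [0.5, -0.3, 0.2]
opening: 0.007
grasp_force: 0.0
```

Emit:
{"name": "apply_moves", "arguments": {
  "plan": [0,0.9,0,0,0,0.9,0,0,0,0.9,0,0,0,0.9,0,0,0,0.9,0,0,0,0.9,0,0,0,0.9,0,0,0,0.9,0,0,0,0,0,0,0,0,0,0]
}}

```text
time_s: 18.48
position: [0.4878, 0.3233, 0.2828]
tcp_rot: [[-0.782, 0.624, -0.003], [0.624, 0.782, -0.002], [0.001, -0.003, -1.0]]
force: [-0.1, -0.6, -0.2]
opening: 0.004
grasp_force: 0.0
```

```bash
python3 - <<'E'
from h import *
p,d=bot.capture("top"); bot.capture("scene"); s=bot.read_state(); print(s["position"],s["time_s"],s["force"])
look("top",["tab_paddle","vial","jar","dropper"])
f,cx,cy,R,t,_=cam("top"); print("button z",0.925-np.median(d[194:201,294:301]))
cv2.imwrite("pics/f.png",cv2.resize(p[135:245,150:350,::-1],None,fx=4,fy=4,interpolation=cv2.INTER_CUBIC))
E
```

```text
[0.48833904 0.32266668 0.28340703] 18.575 [ 0.06029953 -0.52516762  0.12500491]
top tab_paddle 0.66 [0.5121 0.0483] [253.7 184.6]
top vial 0.49 [0.5669 0.1868] [184.7 159.6]
top jar 0.57 [ 0.4182 -0.1191] [333.5 233.3]
top dropper 0.69 [0.5754 0.2531] [156.7 159.4]
button z 0.06469554
```

View pics/f.png

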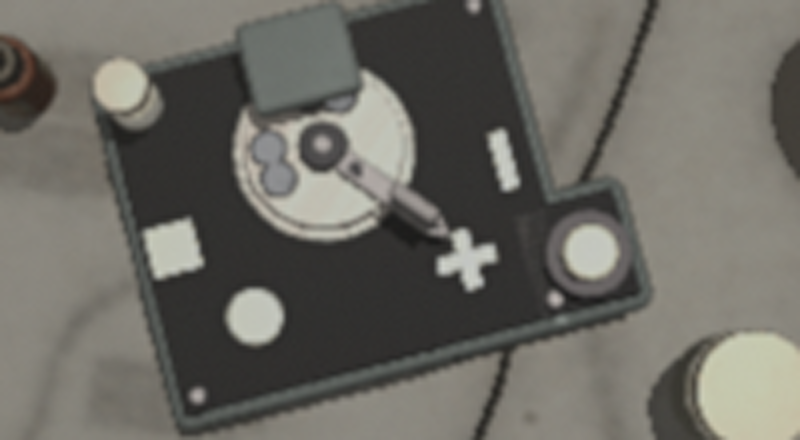

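The final picture shows the pointer tip at the cross, the button up, and the vial, jar and dropper where they were.

```bash
python3 -c "
from rig import bot
print(bot.hand_in())"
```

```text
the job is handed in; nothing more can be done
None
```

The selector's pointer was pushed into line with the cross plate (about 0.65 rad by camera); then the read button was pressed to its stop and released, and the job was handed in at about 18.6 s, with the vial, jar and dropper still standing in place.

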